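# Load a module into the sprung test jig

### The job

Load the stepped control module into the bench test jig: set it upright in the middle of the jig's raised sprung tray, lengthwise along the tray, while the tray is still up, then press it and the tray down together and hold them there until the catch bolt has slid back over the tray's tongue. Let go and leave the module held down in the jig.

Things in the scene. Friction and masses are not known exactly. Their poses are not given: they have to be found in the camera images.
- module: Stepped grey control module, 80 mm long (its x), 48 mm wide (y), 0.25 kg. Both ends are shoulders 30 mm high with 3 brass screws; the raised middle (44 mm long, full width, flat top) is 48 mm high. Stands on the bench, its x within 35 degrees of straight ahead. Origin: centre of underside, z up. Not wanted: grey flat strip 100 x 40 x 22 mm, plain grey block 45 x 45 x 50 mm.
- nest (a point): Centre of the sprung aluminium tray's floor; sinks with it. x along the tray to the catch, y across, z up. Floor 100 (x) by 72 mm (y), inside a rim 5 mm high, 4 mm wide; 85 mm above the bench when up. The rest of the jig is below 45 mm, but for the catch on the +x side: bolt from 60 mm off the centre, 75 mm high; housing 60 mm wide, 93 to 155 mm off, 86 mm high.
- carrier (a joint): How far the tray has sunk, m: 0 up, 0.031 at its stop. Its spring takes 2 N to start and 10 N at the bottom, less the module's weight (which sinks it 0 to 6 mm); passing the catch takes 4 to 6 N more, growing with speed: press at about 30 mm/s. The catch engages only past 0.024: press to 0.027 or more; let go, it is held at 0.024.
- catch (a joint): Sprung brass catch bolt at the tray's +x end, m: 0 slid out (at rest, and when engaged over the tongue on the tray's +x edge), about 0.005 when pushed back by the passing tongue. It slides out slowly, about a quarter of a second once the tray is pressed past 0.024, so a quick tap does not catch.
Things that resemble listed ones, but are neither listed nor needed, are in the scene too. Leave any red or turquoise look-alike of the module alone.

How it is judged:
By the outcome, as a careful person would: the job done as asked, in the order asked, and still so for the second after the job is handed in, with the robot touching nothing.
It also fails if it takes over 40 s, if anything falls off the work surface, if the arm or the gripper's body presses on something with over 40 N, if the wrist force passes 120 N, or if a joint passes its speed limit or range.

### The arm

A 6-joint arm with a two-finger parallel gripper is mounted at the origin on the work surface. World frame = base frame: x ahead of the robot, y to its left, z up, the work surface at z = 0. Lengths are in m, angles in rad, forces in N, time in s.
With the tool pointing down it reaches from about 0.3 to 0.775 m from the base axis. Payload 14.6 kg.
Tool frame: the origin (TCP) lies at the very end of the fingers, on their centre line; the grasp point (between the pads) lies 19 mm behind it (pinch_z is the distance from the TCP to the grasp point, in m); z points along the fingers, y is the direction in which the jaws open and shut (so a half turn about z gives the same grasp; the last joint's range is limited). The gripper opens to 94 mm and grips with 3 to 60 N. Pads are 16 mm wide; open, the fingers measure 119 mm over their backs; the gripper's body (75 mm by 177 mm) begins 78 mm behind the grasp point.
Start: joints at [1.119, 0.3, 1.521, -0, 1.321, -0.067], TCP at [0.206, 0.51, 0.205] pointing down, gripper open.
Joint ranges: [-3.03, 3.03], [-0.79, 2.21], [0.23, 2.52], [-1.04, 4.18], [0, 3.07], [-2.55, 2.55]. Speed limits (rad/s): [2.22, 2.22, 2.57, 3.14, 3.14, 3.14].

### API

Orientations are given as [roll, pitch, yaw] about the fixed x, y, z axes, in that order (R = Rz(yaw) Ry(pitch) Rx(roll)).
In Python, from station import get_obs, camera, hand_in, pinch_z gives the robot as it stands.
- The arm moves only by the tool servo_tool, never from a script. Its argument "moves" is a list that holds one entry, the list of rows, each a list of 7 numbers: the turn, a rotation vector about the tool's x, y, z normalised to -1 to 1, where 1 is pi/2 rad, then the shift along the tool's x, y, z normalised to -1 to 1, where 1 is 500 mm, then the closure, from 0 (fully open) to 1 (shut). In form: [[[rx, ry, rz, x, y, z, hand], ...]]. A call has 1 to 12 rows; each row is the pose to reach, as a shift and turn from the pose measured when the call began, along the tool's axes at that moment; what a row does not reach only later rows make up. A row lasts 1/12 s, in which the tool goes at most 41.7 mm and 7.16 degrees, less where a joint would pass 70% of its speed; a pose out of reach is approached as far as the arm can. A call with a number of a shift or a turn outside -1 to 1 is refused whole. A call with a gripper value outside its range is refused whole. The fingers move at their own pace and stop on an object; "squeeze" is the grip in N (left out, the last holds). Time passes only in rows, so rows that repeat a pose let the fingers close. It gives the time, the measured TCP pose, the force and the opening at its end, in the units of the state.
- get_obs(): the state, without advancing time (a new reading comes with each control period).
- camera(name): name is "side" or "top" or "wrist"; returns a dict with "color" (400x640x3 uint8, red, green, blue), "intrinsics" (3x3 intrinsics, pixels), "rvec" (rotation vector, rad) and "tvec" (3), from world to camera coordinates, as OpenCV has them. Camera axes: x right, y down, z forward; pixel columns grow to the right and rows downward; lengths in m; the calibration is good to about 2 mm. A picture is of the moment at which its call begins. There is no depth.
- hand_in(): hands the job in, once; it reports no verdict.
The state is a dict: "time_s": time; "qpos": joint angles; "joint_vel": joint speeds; "tau": joint torques, N m; "ee_pos": TCP position; "eef_rot": TCP orientation; "force": force on the tool from outside, world axes, zero at the start; "moment": the same for the moment, N m; "grip_width": finger opening in m.
Only numpy, scipy, OpenCV 4.12 (cv2) and the standard library are available. Lean on these libraries where they do the work, as an engineer would, in place of code of your own. Each camera call takes 0.05 s, during which the arm holds its last target.

## Working session

There is one attempt and no reset: what is moved stays moved. The work goes in short steps, Python scripts to look and compute and a tool call to move; the robot and the scene stay as the last step left them, time stands still between calls to the robot, and variables do not carry over. Pictures are saved under pics/ and viewed, and the job is handed in when it is done.

Besides the shell and the picture viewer there is one more tool, called after "Request:" by a JSON object that holds its "op" and its "data", one argument or row to a line. servo_tool: Moves the arm, as the interface text tells. Scaled input: -1 to 1 covers 500 mm each way for a shift and pi/2 rad each way for a turn. Its arguments: {"type":"object","properties":{"moves":{"type":"array"},"squeeze":{"type":"number"}},"required":["moves"]}

```bash
mkdir -p pics; ls
python3 - <<'E'
from station import get_obs,camera
import cv2
print(get_obs())
for n in("side","top","wrist"):
    c=camera(n);cv2.imwrite(f"pics/{n}0.png",c["color"][:,:,::-1]);print(n,c["intrinsics"].tolist(),c["rvec"],c["tvec"])
E
```

```text
pics
{'time_s': 0.0, 'qpos': array([ 1.11942300e+00,  3.00491124e-01,  1.52158235e+00, -1.85755712e-05,
        1.32070962e+00, -6.65965590e-02]), 'joint_vel': array([-0.00078622, -0.00030991, -0.00101184, -0.00045623, -0.00059258,
        0.00043609]), 'tau': array([-9.46175969e-04, -5.31806016e+01, -3.52728403e+01,  7.07883085e-02,
        2.44182476e-02, -7.90000445e-05]), 'ee_pos': array([0.20633251, 0.50954226, 0.20487481]), 'eef_rot': array([-3.14040365e+00, -6.12683469e-05,  2.75682046e+00]), 'force': array([ 0.27739721, -0.73765628, -0.93013646]), 'moment': array([ 0.00428352,  0.02740594, -0.01899114]), 'grip_width': 0.09400946849283563}
side [[433.4758286549039, 0.0, 318.7035871002584], [0.0, 433.4758286549039, 204.50761574381562], [0.0, 0.0, 1.0]] [ 2.43505983 -0.3634378   0.11288182] [-0.57574979  0.1237691   1.1559335 ]
top [[433.7879613226638, 0.0, 318.36759095882127], [0.0, 433.7879613226638, 195.9007250189659], [0.0, 0.0, 1.0]] [ 2.11712045 -2.17845173  0.14080244] [-0.07019936  0.57868297  0.96910477]
wrist [[345.4748994889346, 0.0, 324.8801738638362], [0.0, 345.4748994889346, 203.0624102613991], [0.0, 0.0, 1.0]] [-2.41274116 -1.62666822 -0.22064977] [-0.5500237  -0.02800352  0.389605  ]
```

View pics/side0.png

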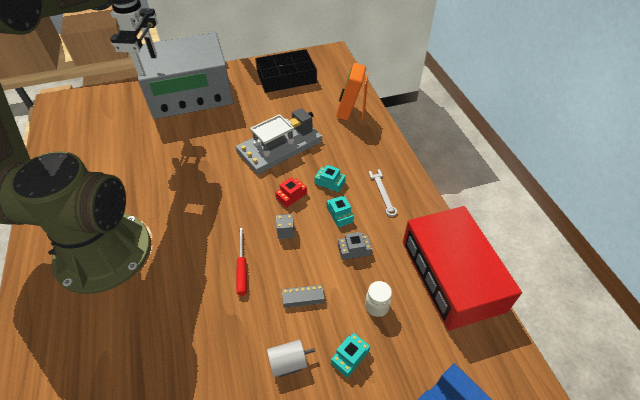

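View pics/top0.png

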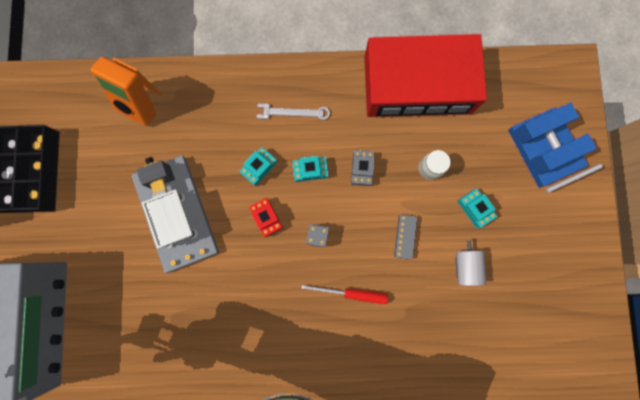

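View pics/wrist0.png

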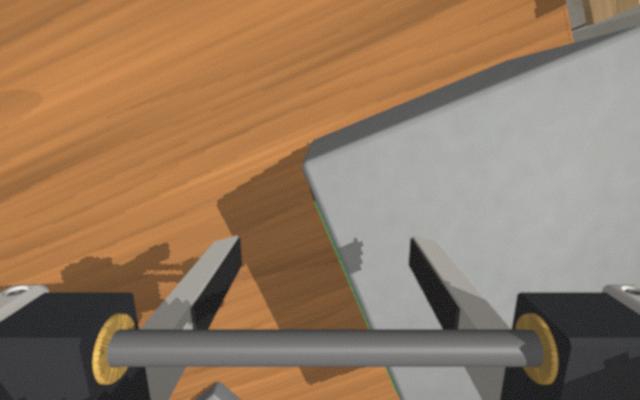

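The module is at top (363,168) and side (355,246). The white tray is at top (167,218), with the catch toward the upper left at (155,178). I'll enlarge both.

```bash
cat > h.py <<'E'
import cv2,numpy as np
from station import get_obs,camera,pinch_z
def cam(n):
    c=camera(n);R=cv2.Rodrigues(c["rvec"])[0];return c["color"],c["intrinsics"],R,np.array(c["tvec"]).ravel()
def plane(c,uv,z):
    _,K,R,t=c;C=-R.T@t;d=R.T@np.linalg.inv(K)@np.array([uv[0],uv[1],1.]);return C+d*(z-C[2])/d[2]
def proj(c,P):
    _,K,R,t=c;p=K@(R@np.array(P,float)+t);return p[:2]/p[2]
def tri(c1,u1,c2,u2):
    P=[c[1]@np.c_[c[2],c[3]] for c in(c1,c2)]
    X=cv2.triangulatePoints(P[0],P[1],np.array(u1,float).reshape(2,1),np.array(u2,float).reshape(2,1)).ravel();return X[:3]/X[3]
def crop(im,x0,y0,w,h,s,f):
    o=cv2.resize(im[y0:y0+h,x0:x0+w],None,fx=s,fy=s,interpolation=cv2.INTER_CUBIC);cv2.imwrite(f,o[:,:,::-1])
E
python3 - <<'E'
from h import *
t=cam("top");s=cam("side")
a=cv2.resize(t[0][145:285,120:230],None,fx=4,fy=4,interpolation=2)
b=cv2.resize(t[0][140:200,340:390],None,fx=7,fy=7,interpolation=2)[:420,:350]
o=np.zeros((560,790,3),np.uint8);o[:560,:440]=a;o[:420,440:790]=b
cv2.imwrite("pics/t1.png",o[:,:,::-1])
a=cv2.resize(s[0][100:180,230:330],None,fx=4,fy=4,interpolation=2)
b=cv2.resize(s[0][222:272,328:382],None,fx=7,fy=7,interpolation=2)
o=np.zeros((360,780,3),np.uint8);o[:320,:400]=a;o[:350,400:778]=b
cv2.imwrite("pics/s1.png",o[:,:,::-1])
print(plane(t,(363,168),.03),plane(t,(167,218),.085))
E
```

```text
[ 0.64123714 -0.19404993  0.03      ] [0.53062726 0.24871654 0.085     ]
```

View pics/t1.png

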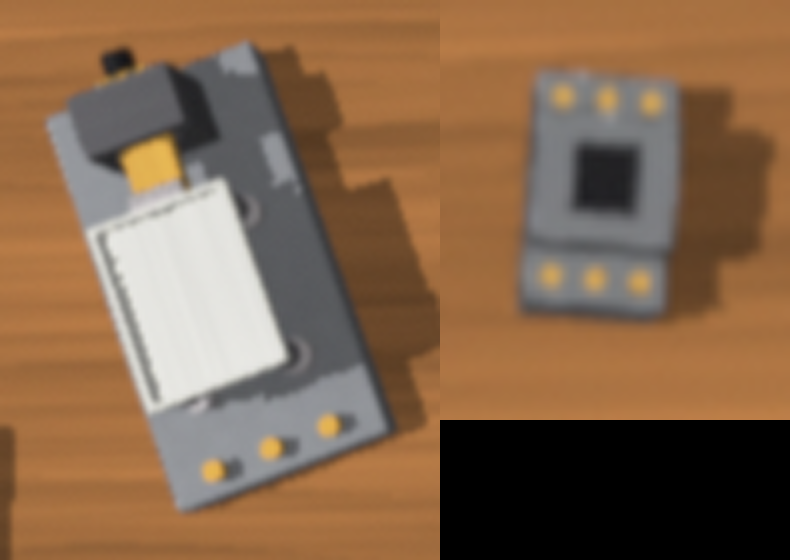

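View pics/s1.png

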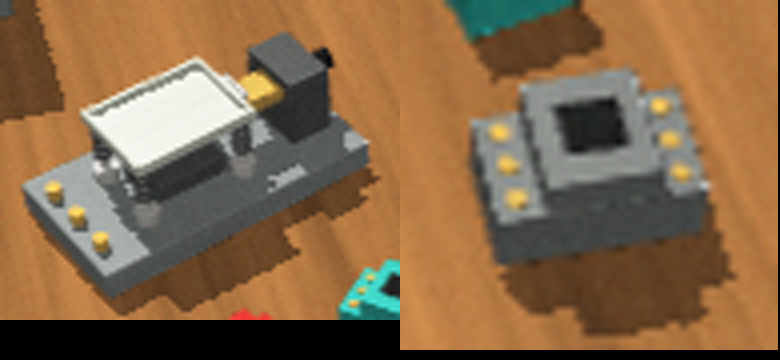

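Run:
```python
from h import *
t=cam("top");s=cam("side")
def blobs(c,box,lo,hi,amin):
    x0,y0,x1,y1=box;hsv=cv2.cvtColor(c[0],cv2.COLOR_RGB2HSV)[y0:y1,x0:x1]
    m=cv2.inRange(hsv,lo,hi);n,l,st,ce=cv2.connectedComponentsWithStats(m)
    return m,[(ce[i]+[x0,y0],st[i,4]) for i in range(1,n) if st[i,4]>=amin]
print("module screws")
for c,b in((t,(346,145,382,192)),(s,(334,230,378,262))):
    hsv=cv2.cvtColor(c[0],cv2.COLOR_RGB2HSV)
    # background wood masked by distance: brass enclosed by grey
    m,bl=blobs(c,b,(8,90,60),(40,255,255),3)
    for ce,a in bl:
        if a<40: print(ce.round(1),a,plane(c,ce,.031).round(4))
print("module top dark square")
for c,b in((t,(350,152,376,180)),(s,(345,232,368,250))):
    m,bl=blobs(c,b,(0,0,0),(180,255,60),20)
    for ce,a in bl: print(ce.round(1),a,plane(c,ce,.048).round(4))
print("tray")
for c,b in((t,(135,185,200,252)),(s,(245,110,300,147))):
    x0,y0,x1,y1=b
    m,_=blobs(c,b,(0,0,170),(180,45,255),5)
    m=cv2.morphologyEx(m,cv2.MORPH_CLOSE,np.ones((5,5)))
    k=max(cv2.findContours(m,0,2)[0],key=cv2.contourArea)
    q=cv2.approxPolyDP(cv2.convexHull(k),4,True).reshape(-1,2)+[x0,y0]
    print(q.tolist(),cv2.minAreaRect(k))
    P=np.array([plane(c,u,.09) for u in q]);print(P.round(4).tolist(),[np.linalg.norm(P[i]-P[i-1]).round(4) for i in range(len(P))])
    # metric minAreaRect
    W=np.array([plane(c,u,.09)[:2] for u in k.reshape(-1,2)+[x0,y0]],np.float32)
    print("rect",cv2.minAreaRect(W*1000))
```

```text
module screws
[357.  153.3] 7 [ 0.677  -0.1812  0.031 ]
[363.4 153.8] 5 [ 0.6753 -0.1963  0.031 ]
[369.7 154. ] 7 [ 0.6744 -0.2113  0.031 ]
[355.5 179. ] 6 [ 0.6152 -0.1752  0.031 ]
[361.8 179.2] 6 [ 0.6144 -0.1901  0.031 ]
[368. 180.] 9 [ 0.6119 -0.2045  0.031 ]
[364.8 236.8] 6 [ 0.6729 -0.1832  0.031 ]
[342.  240.5] 6 [ 0.612  -0.1765  0.031 ]
[366.  241.5] 6 [ 0.6706 -0.198   0.031 ]
[342.9 245.1] 8 [ 0.6095 -0.1909  0.031 ]
[367.7 246.2] 6 [ 0.6696 -0.2128  0.031 ]
[344.3 250. ] 7 [ 0.6082 -0.2061  0.031 ]
module top dark square
[363.3 165. ] 68 [ 0.6447 -0.1932  0.048 ]
[354.9 239.5] 57 [ 0.6404 -0.1941  0.048 ]
tray
[[175, 190], [190, 234], [157, 248], [141, 202]] ((31.05000114440918, 33.64999771118164), (55.65608215332031, 37.63109588623047), 71.56504821777344)
[[0.5919, 0.2304, 0.09], [0.4936, 0.1959, 0.09], [0.4652, 0.2675, 0.09], [0.5673, 0.3052, 0.09]] [np.float64(0.0788), np.float64(0.1042), np.float64(0.077), np.float64(0.1088)]
rect ((529.45361328125, 249.572509765625), (123.65955352783203, 81.32781219482422), 19.928735733032227)
[[291, 123], [286, 135], [262, 146], [245, 146], [250, 128], [277, 115]] ((21.745338439941406, 21.762554168701172), (21.931188583374023, 51.40003967285156), 65.3764419555664)
[[0.5874, 0.2471, 0.09], [0.5594, 0.1984, 0.09], [0.4804, 0.1731, 0.09], [0.4325, 0.1881, 0.09], [0.4619, 0.2624, 0.09], [0.5549, 0.2975, 0.09]] [np.float64(0.0599), np.float64(0.0562), np.float64(0.083), np.float64(0.0501), np.float64(0.0799), np.float64(0.0994)]
rect ((505.967041015625, 229.903076171875), (166.3032684326172, 94.91789245605469), 19.45096206665039)
```

```bash
cat >> h.py <<'E'
from scipy.spatial.transform import Rotation as Ro
def goal(p,yaw):
    o=get_obs();R0=Ro.from_euler('xyz',o["eef_rot"]);R1=Ro.from_euler('xyz',[np.pi,0,yaw])
    rv=(R0.inv()*R1).as_rotvec();d=R0.inv().apply(np.array(p)-o["ee_pos"])
    print("turn",(rv/(np.pi/2)).round(4),"shift",(d/.5).round(4),"rows>=",np.linalg.norm(d)/.0417,np.degrees(np.linalg.norm(rv))/7.16)
E
python3 - <<'E'
from h import *
t=cam("top");s=cam("side")
T=[(142,202),(175.5,190),(193,234.5),(158,248)];S=[(280,114.5),(294.5,126.2),(263.7,142.5),(250.5,128)]
for c,q in((t,T),(s,S)):
    P=np.array([plane(c,u,.09) for u in q]);print(P.round(4).tolist(),P.mean(0),[np.linalg.norm(P[i]-P[i-1]).round(4) for i in range(4)])
    for i in range(4):
        d=P[i]-P[i-1];print(np.degrees(np.arctan2(d[1],d[0])).round(1),end=' ')
    print()
goal([.42,.16,.2],3.037)
E
```

```text
[[0.5672, 0.303, 0.09], [0.5919, 0.2293, 0.09], [0.4923, 0.1893, 0.09], [0.4652, 0.2653, 0.09]] [0.52915052 0.24671276 0.09      ] [np.float64(0.1088), np.float64(0.0777), np.float64(0.1073), np.float64(0.0807)]
20.3 -71.5 -158.1 109.7 
[[0.5645, 0.2971, 0.09], [0.5939, 0.2294, 0.09], [0.4883, 0.1863, 0.09], [0.4634, 0.2619, 0.09]] [0.52753496 0.24368415 0.09      ] [np.float64(0.107), np.float64(0.0737), np.float64(0.1141), np.float64(0.0796)]
19.1 -66.5 -157.8 108.2 
turn [-1.000e-04 -0.000e+00 -1.784e-01] shift [-0.6585 -0.488   0.0109] rows>= 9.828035451412317 2.242086363059773
```

Request:
{"op": "servo_tool", "data": {
  "moves": [
    [[0,0,-0.03,-0.08,-0.06,0,0],[0,0,-0.06,-0.15,-0.11,0,0],[0,0,-0.1,-0.21,-0.16,0,0],[0,0,-0.14,-0.27,-0.2,0,0],[0,0,-0.178,-0.33,-0.245,0,0],[0,0,-0.178,-0.4,-0.3,0,0],[0,0,-0.178,-0.46,-0.35,0,0],[0,0,-0.178,-0.52,-0.4,0,0],[0,0,-0.178,-0.58,-0.44,0,0],[0,0,-0.178,-0.63,-0.47,0.01,0],[0,0,-0.178,-0.66,-0.49,0.01,0],[0,0,-0.178,-0.66,-0.49,0.01,0]]
  ],
  "squeeze": 30
}}

```text
time_s: 1.45
ee_pos: [0.4216, 0.1565, 0.2003]
eef_rot: [-3.141, -0.0, 3.033]
force: [-0.3, 0.6, -0.2]
grip_width: 0.0939
```

Run:
```python
from h import *
o=get_obs();print(o["time_s"],o["qpos"],o["ee_pos"],o["eef_rot"]);goal([.6425,-.194,.15],3.037)
```

```text
1.45 [ 2.74137610e-01  7.94309266e-02  1.79583914e+00 -4.73713821e-04
  1.26656230e+00 -1.18813859e+00] [0.42163681 0.15646441 0.2002522 ] [-3.14108390e+00 -5.36617489e-05  3.03321447e+00]
turn [-0.0003 -0.     -0.0024] shift [-0.515  -0.649   0.1008] rows>= 10.006959887177242 0.030567836711019914
```

Request:
{"op": "servo_tool", "data": {
  "moves": [
    [[0,0,0,-0.04,-0.06,0,0],[0,0,0,-0.09,-0.12,0,0],[0,0,0,-0.14,-0.18,0,0],[0,0,0,-0.19,-0.24,0.0,0],[0,0,0,-0.24,-0.3,0.02,0],[0,0,0,-0.29,-0.365,0.03,0],[0,0,0,-0.34,-0.43,0.04,0],[0,0,0,-0.39,-0.49,0.05,0],[0,0,0,-0.44,-0.55,0.06,0],[0,0,0,-0.48,-0.605,0.08,0],[0,0,-0.002,-0.515,-0.649,0.1,0],[0,0,-0.002,-0.515,-0.649,0.1,0]]
  ]
}}

```text
time_s: 2.45
ee_pos: [0.643, -0.1968, 0.147]
eef_rot: [-3.142, -0.003, 3.034]
force: [0.1, -0.7, -0.8]
grip_width: 0.0938
```

Run:
```python
from h import *
w=cam("wrist");cv2.imwrite("pics/w1.png",w[0][:,:,::-1])
o=get_obs();print(o["time_s"],o["ee_pos"],o["eef_rot"]);goal([.6425,-.194,.015],3.037)
```

```text
2.5 [ 0.64252588 -0.19476044  0.14821067] [ 3.14138837e+00 -2.84741492e-03  3.03457163e+00]
turn [ 0.0001 -0.0018 -0.0015] shift [-0.0005  0.0015  0.2664] rows>= 3.1945524917516974 0.029992656922148878
```

View pics/w1.png

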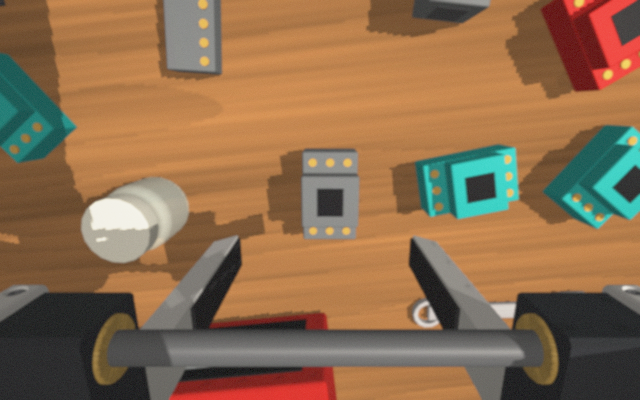

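Run:
```python
from h import *
t=cam("top");w=cam("wrist");s=cam("side")
for u in((312,162),(330,162),(347,162),(314,231),(330,231),(347,231)): print(plane(w,u,.031).round(4))
print("dark",plane(w,(330,203),.048))
print("turq right edge",plane(t,(328,168),.03),plane(w,(420,190),.03))
# bottle top: centre tri
print("bottle top",tri(t,(440,159),w,(118,231)),tri(t,(440,159),s,(379,289)))
print("bottle base left",plane(t,(419,166),0),plane(w,(188,200),0))
```

```text
[ 0.6096 -0.201   0.031 ]
[ 0.6112 -0.1855  0.031 ]
[ 0.6128 -0.171   0.031 ]
[ 0.6725 -0.2064  0.031 ]
[ 0.674  -0.1919  0.031 ]
[ 0.6756 -0.1765  0.031 ]
dark [ 0.64302019 -0.18903234  0.048     ]
turq right edge [ 0.64368562 -0.11131361  0.03      ] [ 0.64450705 -0.10889487  0.03      ]
bottle top [ 0.6517371  -0.37236783  0.04788729] [ 0.64102783 -0.36100639  0.08460291]
bottle base left [ 0.64817782 -0.33352204  0.        ] [ 0.63849512 -0.32778959  0.        ]
```

Request:
{"op": "servo_tool", "data": {
  "moves": [
    [[0,-0.002,-0.001,-0.001,0,0.06,0],[0,-0.002,-0.001,-0.001,-0.004,0.12,0],[0,-0.002,-0.001,-0.001,-0.004,0.18,0],[0,-0.002,-0.001,-0.001,-0.004,0.23,0],[0,-0.002,-0.001,-0.001,-0.004,0.264,0],[0,-0.002,-0.001,-0.001,-0.004,0.264,0],[0,-0.002,-0.001,-0.001,-0.004,0.264,0]]
  ]
}}

```text
time_s: 3.23
ee_pos: [0.643, -0.1936, 0.0199]
eef_rot: [-3.141, 0.004, 3.04]
force: [0.2, 0.0, 0.9]
grip_width: 0.0938
```

Run:
```python
from h import *
w=cam("wrist");cv2.imwrite("pics/w2.png",w[0][:,:,::-1])
o=get_obs();print(o["time_s"],o["ee_pos"],o["eef_rot"],o["force"])
```

```text
3.2833 [ 0.64364085 -0.19407443  0.02103553] [-3.1406512   0.00564421  3.03984608] [ 0.08399118  0.25714171 -0.17492144]
```

View pics/w2.png

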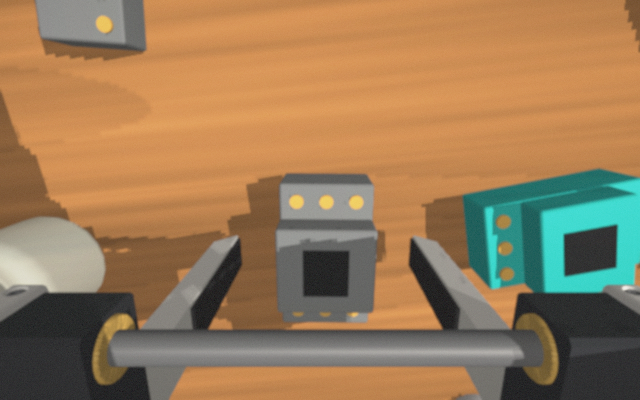

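The module sits between the fingers. The tip is at z = 21 mm, so I'll drop 4 mm and close.

Request:
{"op": "servo_tool", "data": {
  "moves": [
    [[0,0.003,0,0,0,0.008,0],[0,0.003,0,0,0,0.008,1],[0,0.003,0,0,0,0.008,1],[0,0.003,0,0,0,0.008,1],[0,0.003,0,0,0,0.008,1],[0,0.003,0,0,0,0.008,1],[0,0.003,0,0,0,0.008,1],[0,0.003,0,0,0,0.008,1]]
  ],
  "squeeze": 30
}}

```text
time_s: 3.95
ee_pos: [0.6436, -0.1941, 0.017]
eef_rot: [-3.141, 0.001, 3.04]
force: [-0.1, -0.6, 0.5]
grip_width: 0.0505
```

Run:
```python
from h import *
o=get_obs();print(o["time_s"],o["ee_pos"],o["eef_rot"],o["force"],o["grip_width"]);goal([.643,-.193,.215],3.037)
w=cam("wrist");cv2.imwrite("pics/w3.png",w[0][:,:,::-1])
```

```text
3.95 [ 0.64363982 -0.19407338  0.01702459] [-3.14070732e+00  8.75267999e-04  3.03976925e+00] [-0.10934467 -0.6170256   0.48362608] 0.05049345420314141
turn [-0.0006  0.0006  0.0018] shift [ 0.0011  0.0017 -0.396 ] rows>= 4.747706387350831 0.024293637178198726
```

View pics/w3.png

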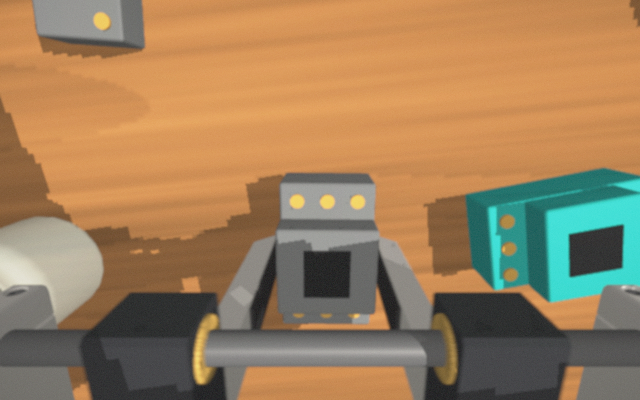

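Request:
{"op": "servo_tool", "data": {
  "moves": [
    [[0,0,0,0,0,0,1],[0,0,0,0,0,0,1],[0,0,0,0,0,0,1],[0,0,0,0,0,-0.03,1],[0,0,0,0,0,-0.1,1],[0,0,0,0,0,-0.17,1],[0,0,0,0,0,-0.24,1],[0,0,0,0,0,-0.31,1],[0,0,0,0,0,-0.37,1],[0,0,0,0,0,-0.4,1],[0,0,0,0,0,-0.4,1]]
  ]
}}

```text
time_s: 4.92
ee_pos: [0.6444, -0.1942, 0.2225]
eef_rot: [-3.139, 0.008, 3.04]
force: [0.1, 0.1, -1.8]
grip_width: 0.0477
```

Run:
```python
from h import *
o=get_obs();print(o["time_s"],o["ee_pos"],o["eef_rot"],o["force"],o["grip_width"])
w=cam("wrist");cv2.imwrite("pics/w4.png",w[0][:,:,::-1])
# two stages: pose over tray
yaw=np.pi+np.radians(20)
goal([.528,.245,.2],yaw)
```

```text
4.9167 [ 0.64441207 -0.19417963  0.22246241] [-3.1390121   0.00775185  3.03982071] [ 0.09196119  0.13619443 -1.75406425] 0.04768249685352691
turn [-0.0016  0.0023 -0.287 ] shift [0.3197 0.8499 0.0357] rows>= 10.89656437954756 3.60785877154932
```

View pics/w4.png

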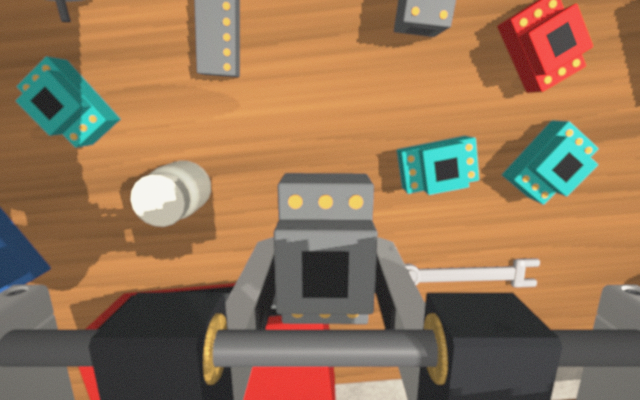

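Request:
{"op": "servo_tool", "data": {
  "moves": [
    [[0,0,-0.01,0.015,0.04,0,1],[0,0,-0.035,0.04,0.11,0,1],[0,0,-0.06,0.07,0.18,0,1],[0,0,-0.085,0.095,0.25,0,1],[0,0,-0.11,0.12,0.32,0,1],[0,0,-0.135,0.147,0.39,0,1],[0,0,-0.16,0.173,0.46,0,1],[0,0,-0.185,0.2,0.53,0,1],[0,0,-0.21,0.226,0.6,0,1],[0,0,-0.235,0.252,0.67,0,1],[0,0,-0.26,0.278,0.74,0,1],[0,0,-0.287,0.29,0.78,0,1]]
  ]
}}

```text
time_s: 5.97
ee_pos: [0.5371, 0.2117, 0.2163]
eef_rot: [-3.139, 0.0, -2.789]
force: [0.5, 0.6, -1.3]
grip_width: 0.0479
```

Run:
```python
from h import *
w=cam("wrist");cv2.imwrite("pics/w5.png",w[0][:,:,::-1])
t=cam("top");cv2.imwrite("pics/t5.png",t[0][:,:,::-1])
o=get_obs();print(o["time_s"],o["ee_pos"],o["eef_rot"],o["force"],o["grip_width"],o["qpos"])
goal([.528,.245,.2],np.pi+np.radians(20))
```

```text
6.0667 [0.53752036 0.21153379 0.2161529 ] [-3.13887243e+00  1.49923407e-04 -2.78721857e+00] [ 0.63607496 -0.33505668 -2.08522109] 0.048084413503604505 [ 0.31279171  0.35392098  1.42462593 -0.00277138  1.36278364 -1.61180652]
turn [-0.0017  0.0001  0.0034] shift [-0.0054  0.0695  0.0321] rows>= 0.9199200234801962 0.04774386804977156
```

View pics/w5.png

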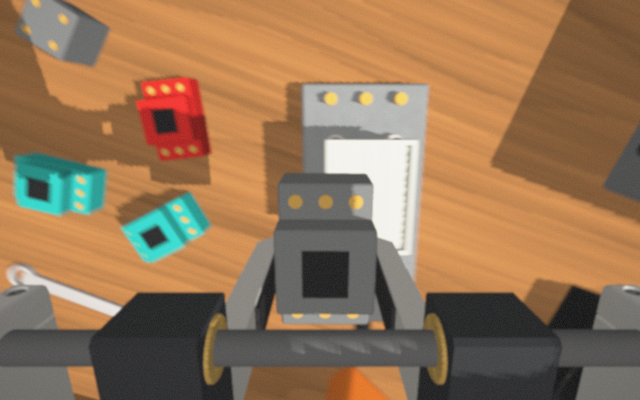

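Run:
```python
from h import *
w=cam("wrist");crop(w[0],290,70,150,125,5,"pics/w5z.png")
o=get_obs();p=o["ee_pos"];Rt=Ro.from_euler('xyz',o["eef_rot"])
for u in((325,203-1),(295,202),(356,202),(325,315),(296,315),(353,315)):
    q=plane(w,u,p[2]+.031-.017);print("screw tool",Rt.inv().apply(q-p).round(4))
for u in((325,274),): print("dark",Rt.inv().apply(plane(w,u,p[2]+.031)-p).round(4))
```

```text
screw tool [ 0.0322  0.0016 -0.014 ]
screw tool [ 0.0321 -0.0132 -0.014 ]
screw tool [ 0.0322  0.0168 -0.0141]
screw tool [-0.0312  0.0018 -0.014 ]
screw tool [-0.0313 -0.0139 -0.0139]
screw tool [-0.0311  0.0169 -0.014 ]
dark [ 0.0019  0.0017 -0.031 ]
```

View pics/w5z.png

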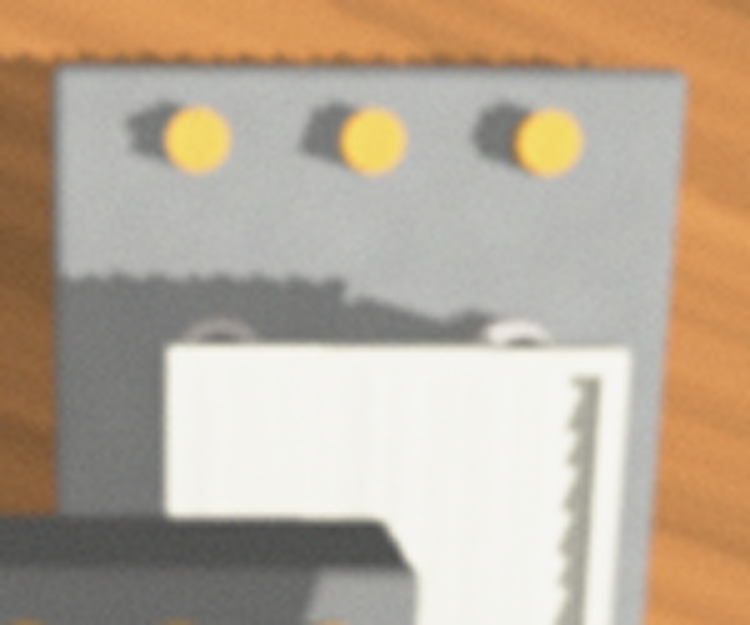

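View pics/t5.png

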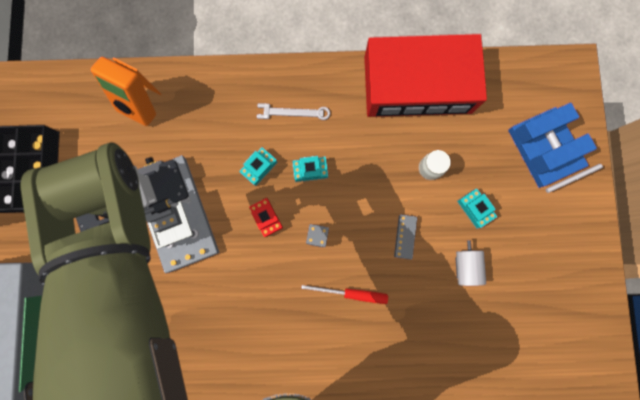

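Run:
```python
from h import *
w=cam("wrist")
o=get_obs();p=o["ee_pos"];Rt=Ro.from_euler('xyz',o["eef_rot"])
A,B=[plane(w,u,.09) for u in((323,139.4),(416,139.4))]
C=plane(w,(290+610/5,70+600/5),.09);D=plane(w,(290+628/5,70+400/5),.09)
print(A,B,np.linalg.norm(A-B),[Rt.inv().apply(q-p).round(4) for q in(A,B)])
d=A-B;print("short edge +90:",np.degrees(np.arctan2(d[1],d[0]))+90)
d=C-D;print("long edge",np.degrees(np.arctan2(d[1],d[0])))
m=(A+B)/2
bias=Rt.apply([0.0,.0017,0])
th=np.radians(20)
print("centre raw",m+.054*np.array([np.cos(th),np.sin(th),0]), "bias-corr",m+.054*np.array([np.cos(th),np.sin(th),0])-bias)
for th in(20,):goal([.529,.2455,.2],np.pi+np.radians(th))
```

```text
[0.49170836 0.19056093 0.09      ] [0.46383607 0.2664265  0.09      ] 0.0808235722033024 [array([ 0.0503, -0.0006,  0.1265]), array([0.0505, 0.0802, 0.1262])]
short edge +90: 20.17285096277739
long edge 19.00362139022291
centre raw [0.52851561 0.2469628  0.09      ] bias-corr [0.52909772 0.24536558 0.09000574]
turn [-0.0021  0.0003  0.0003] shift [-0.0072  0.0757  0.0328] rows>= 0.9932442238244632 0.027536896069782903
```

Request:
{"op": "servo_tool", "data": {
  "moves": [
    [[-0.002,0,0,-0.003,0.04,0.02,1],[-0.002,0,0,-0.007,0.076,0.06,1],[-0.002,0,0,-0.007,0.076,0.11,1],[-0.002,0,0,-0.007,0.076,0.15,1],[-0.002,0,0,-0.007,0.076,0.178,1],[-0.002,0,0,-0.007,0.076,0.178,1],[-0.002,0,0,-0.007,0.076,0.178,1]]
  ]
}}

```text
time_s: 6.75
ee_pos: [0.529, 0.2443, 0.1268]
eef_rot: [-3.141, -0.001, -2.794]
force: [0.7, 0.1, -0.7]
grip_width: 0.0477
```

Run:
```python
from h import *
s=cam("side");crop(s[0],210,70,160,120,5,"pics/s6.png")
w=cam("wrist");cv2.imwrite("pics/w6.png",w[0][:,:,::-1])
o=get_obs();print(o["time_s"],o["ee_pos"],o["eef_rot"],o["force"],o["grip_width"])
goal([.529,.2455,.102],np.pi+np.radians(20))
```

```text
6.85 [0.52962193 0.24487582 0.12841404] [-3.14133398e+00  1.79033259e-03 -2.79329199e+00] [ 0.29045656  0.28581049 -1.85140441] 0.04783220646430711
turn [-0.0002  0.0011 -0.0005] shift [0.0008 0.0016 0.0528] rows>= 0.6337826187554897 0.015717909063877555
```

View pics/s6.png

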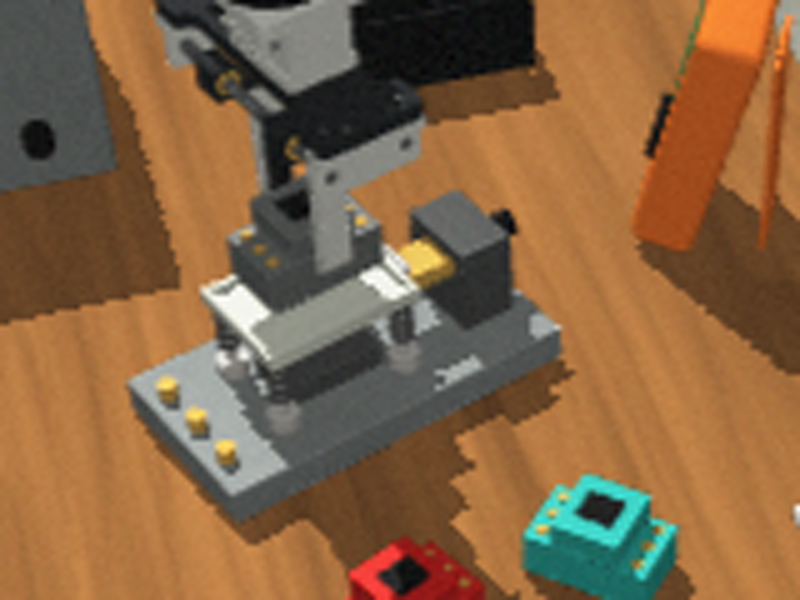

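View pics/w6.png

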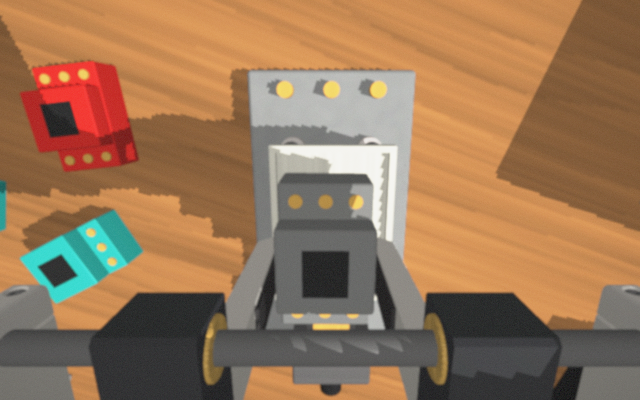

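Run:
```python
from h import *
w=cam("wrist");crop(w[0],250,130,160,60,5,"pics/w6z.png")
o=get_obs();p=o["ee_pos"];Rt=Ro.from_euler('xyz',o["eef_rot"])
for u in((269.5,146),(397,146)):print(Rt.inv().apply(plane(w,u,.09)-p).round(4))
```

```text
[ 0.0541 -0.0347  0.0385]
[0.0541 0.0445 0.0384]
```

View pics/w6z.png

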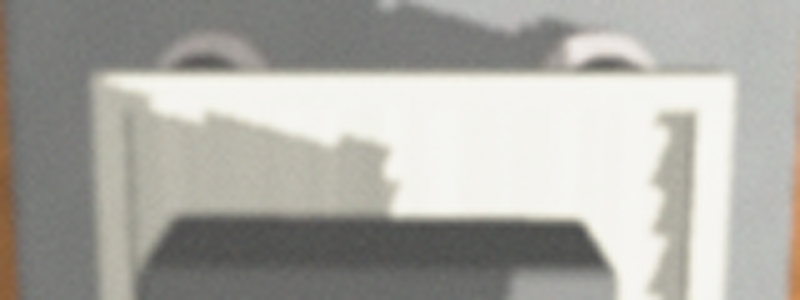

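Request:
{"op": "servo_tool", "data": {
  "moves": [
    [[0,0.001,0,0.001,0.004,0.01,1],[0,0.001,0,0.001,0.004,0.022,1],[0,0.001,0,0.001,0.004,0.034,1],[0,0.001,0,0.001,0.004,0.044,1],[0,0.001,0,0.001,0.004,0.05,1],[0,0.001,0,0.001,0.004,0.054,1],[0,0.001,0,0.001,0.004,0.054,1],[0,0.001,0,0.001,0.004,0.054,1]]
  ]
}}

```text
time_s: 7.57
ee_pos: [0.5286, 0.2468, 0.1017]
eef_rot: [-3.141, 0.001, -2.793]
force: [-0.8, 0.2, -0.2]
grip_width: 0.048
```

Run:
```python
from h import *
s=cam("side");crop(s[0],210,70,160,120,5,"pics/s7.png")
w=cam("wrist");cv2.imwrite("pics/w7.png",w[0][:,:,::-1])
o=get_obs();print(o["time_s"],o["ee_pos"],o["eef_rot"],o["force"],o["grip_width"])
```

```text
7.6667 [0.52864991 0.246827   0.10190094] [-3.14133020e+00  1.08915783e-03 -2.79294066e+00] [-1.22602638  0.24250365 -0.31403396] 0.0475705154062739
```

View pics/s7.png

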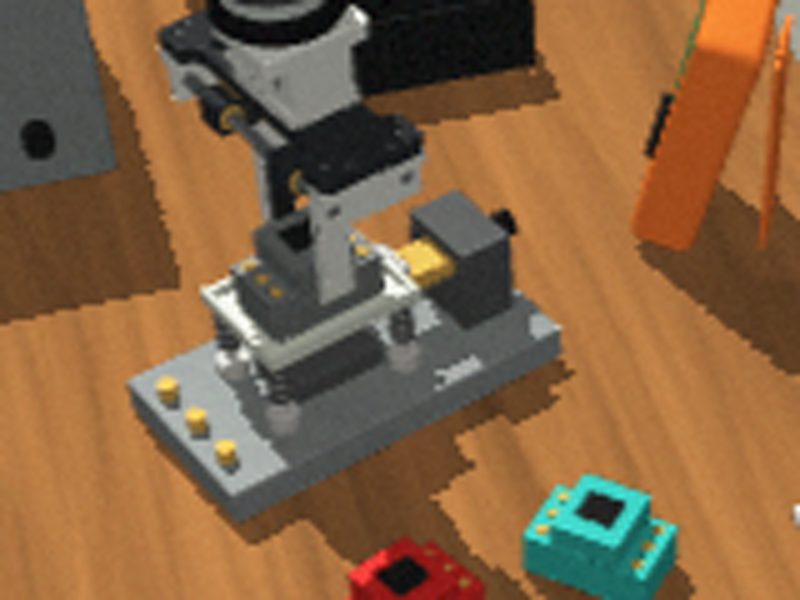

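View pics/w7.png

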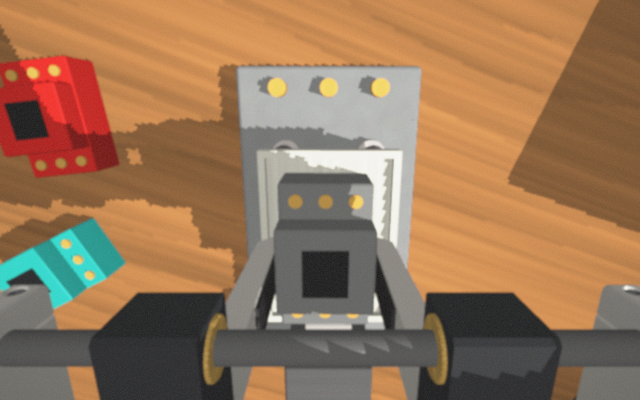

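The module is seated and aligned in the tray, which is carrying its weight (force down from about 1.8 N to 0.3 N). I'll release and raise.

Request:
{"op": "servo_tool", "data": {
  "moves": [
    [[0,0,0,0,0,0,0.85],[0,0,0,0,0,0,0.6],[0,0,0,0,0,0,0.3],[0,0,0,0,0,0,0.3],[0,0,0,0,0,0,0.3],[0,0,0,0,0,-0.02,0.3],[0,0,0,0,0,-0.07,0.3],[0,0,0,0,0,-0.12,0.3],[0,0,0,0,0,-0.15,0.5],[0,0,0,0,0,-0.15,1],[0,0,0,0,0,-0.15,1],[0,0,0,0,0,-0.15,1]]
  ]
}}

```text
time_s: 8.67
ee_pos: [0.5282, 0.2467, 0.176]
eef_rot: [-3.141, -0.0, -2.793]
force: [0.6, 1.1, -0.4]
grip_width: 0.0423
```

Run:
```python
from h import *
s=cam("side");crop(s[0],210,70,160,120,5,"pics/s8.png")
w=cam("wrist");cv2.imwrite("pics/w8.png",w[0][:,:,::-1])
o=get_obs();print(o["time_s"],o["ee_pos"],o["eef_rot"],o["force"],o["grip_width"])
```

```text
8.7667 [0.5281072  0.24664846 0.17567271] [-3.14131820e+00 -9.36524085e-04 -2.79294303e+00] [ 0.52909322 -0.53355986 -0.01842893] 0.03445208804367139
```

View pics/s8.png

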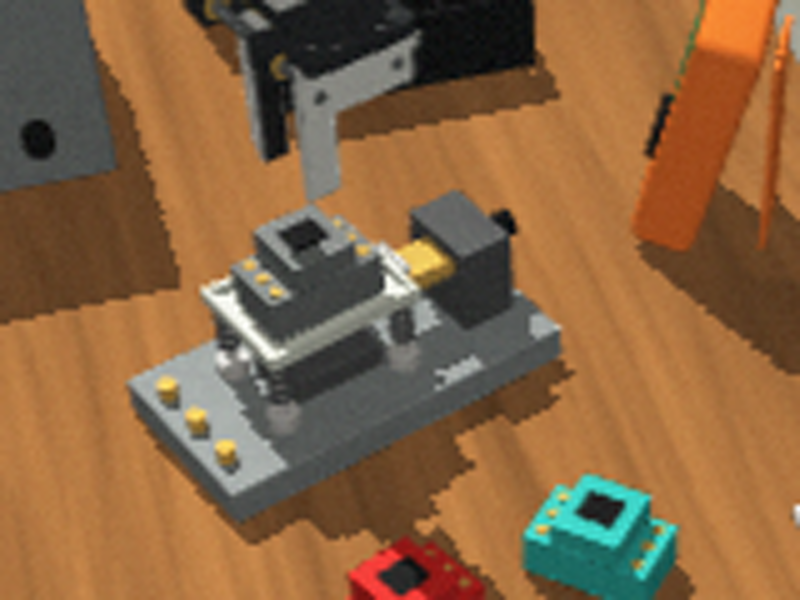

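View pics/w8.png

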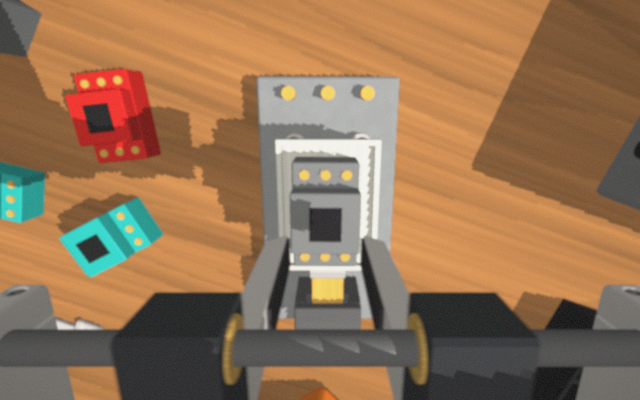

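Run:
```python
from h import *
w=cam("wrist");crop(w[0],260,125,140,120,5,"pics/w8z.png")
o=get_obs();p=o["ee_pos"];Rt=Ro.from_euler('xyz',o["eef_rot"])
f=lambda u,z:Rt.inv().apply(plane(w,u,z)-p).round(4)
print("tray",f((275.5,140.5),.09),f((382,140.5),.09))
for u in((304,175),(347,175),(306,258),(345,258)):print("screw",f(u,.116))
print(f((326,225),.133))
```

```text
tray [ 0.053  -0.0374  0.0858] [0.0531 0.043  0.0858]
screw [ 0.0316 -0.0147  0.0598]
screw [0.0316 0.0153 0.0598]
screw [-0.0313 -0.0142  0.0598]
screw [-0.0313  0.0149  0.0598]
[0.0006 0.0006 0.0428]
```

View pics/w8z.png

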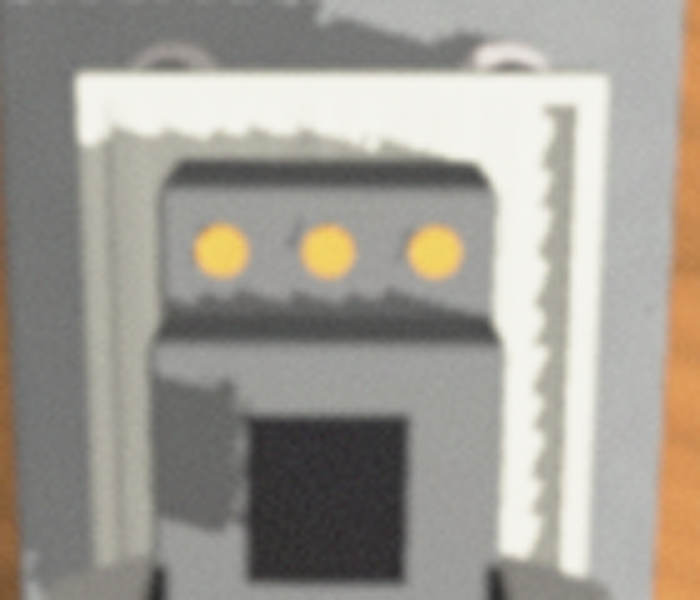

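The module sits about 2.4 mm off the tray's centre line (tool -y). That's likely within tolerance, but there is plenty of time, so I'll regrip and re-centre it.

Request:
{"op": "servo_tool", "data": {
  "moves": [
    [[0,0,0,0,0,0,0.25],[0,0,0,0,0,0,0.25],[0,0,0,0,0,0,0.25],[0,0,0,0,0,0,0.25],[0,0,0,0,0,0.04,0.25],[0,0,0,0,0,0.1,0.25],[0,0,0,0,0,0.145,0.25],[0,0,0,0,0,0.145,0.25],[0,0,0,0,0,0.145,1],[0,0,0,0,0,0.145,1],[0,0,0,0,0,0.145,1],[0,0,0,0,0,0.145,1]]
  ],
  "squeeze": 20
}}

```text
time_s: 9.82
ee_pos: [0.5288, 0.2469, 0.1048]
eef_rot: [-3.141, 0.002, -2.793]
force: [0.4, 0.8, 0.6]
grip_width: 0.0479
```

Request:
{"op": "servo_tool", "data": {
  "moves": [
    [[0,0,0,0,0,0,1],[0,0,0,0,0,0,1],[0,0,0,0,0,0,1]]
  ]
}}

```text
time_s: 10.07
ee_pos: [0.5288, 0.2469, 0.1051]
eef_rot: [-3.141, 0.002, -2.793]
force: [0.2, -0.2, -1.3]
grip_width: 0.0478
```

Request:
{"op": "servo_tool", "data": {
  "moves": [
    [[0,0.001,0,0,0,-0.012,1],[0,0.001,0,0,0,-0.014,1],[0,0.001,0,-0.001,0.003,-0.014,1],[0,0.001,0,-0.001,0.005,-0.014,1],[0,0.001,0,-0.001,0.005,-0.014,1],[0,0.001,0,-0.001,0.005,-0.008,1],[0,0.001,0,-0.001,0.005,0,1],[0,0.001,0,-0.001,0.005,0.002,1],[0,0.001,0,-0.001,0.005,0.002,1]]
  ]
}}

```text
time_s: 10.82
ee_pos: [0.5283, 0.2494, 0.1037]
eef_rot: [-3.141, -0.0, -2.793]
force: [-0.7, 0.3, 0.6]
grip_width: 0.0478
```

Request:
{"op": "servo_tool", "data": {
  "moves": [
    [[0,0,0,0,0,0,0.85],[0,0,0,0,0,0,0.5],[0,0,0,0,0,0,0.25],[0,0,0,0,0,0,0.25],[0,0,0,0,0,0,0.25],[0,0,0,0,0,-0.02,0.25],[0,0,0,0,0,-0.07,0.25],[0,0,0,0,0,-0.12,0.3],[0,0,0,0,0,-0.14,0.5],[0,0,0,0,0,-0.14,1],[0,0,0,0,0,-0.14,1],[0,0,0,0,0,-0.14,1]]
  ]
}}

```text
time_s: 11.82
ee_pos: [0.5278, 0.2492, 0.1723]
eef_rot: [-3.141, -0.002, -2.793]
force: [-0.7, 0.4, 0.4]
grip_width: 0.0425
```

Request:
{"op": "servo_tool", "data": {
  "moves": [
    [[0,0,0,0,0,0,1],[0,0,0,0,0,0,1],[0,0,0,0,0,0,1],[0,0,0,0,0,0,1],[0,0,0,0,0,0,1]]
  ]
}}

```text
time_s: 12.23
ee_pos: [0.5278, 0.2492, 0.172]
eef_rot: [-3.141, -0.002, -2.793]
force: [-0.1, -1.3, 0.6]
grip_width: 0.0091
```

Run:
```python
from h import *
w=cam("wrist");crop(w[0],260,125,140,120,5,"pics/w9z.png")
s=cam("side");crop(s[0],210,70,160,120,5,"pics/s9.png")
o=get_obs();print(o["time_s"],o["ee_pos"],o["eef_rot"],o["force"],o["grip_width"])
```

```text
12.3333 [0.52780471 0.24922088 0.17219511] [-3.14137201e+00 -2.18005895e-03 -2.79293197e+00] [-0.3381784  -0.77202122  0.11698866] 0.001995882577534572
```

View pics/w9z.png

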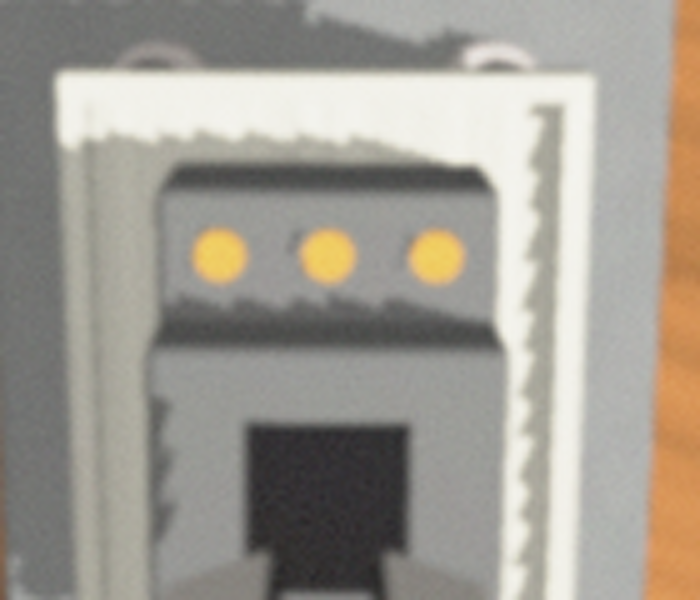

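View pics/s9.png

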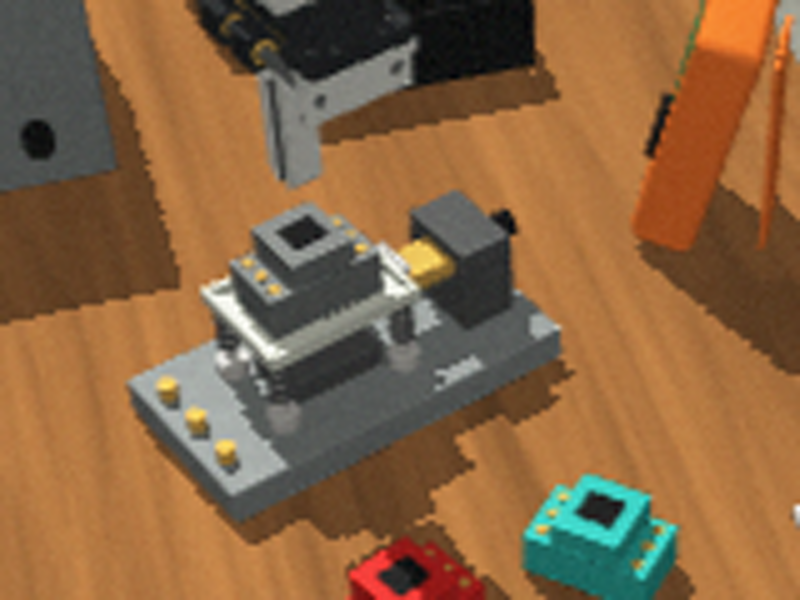

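The module is now centred: px 328 against the tray's 326 in the crop. The fingers are shut, so I'll press.

Request:
{"op": "servo_tool", "data": {
  "moves": [
    [[0,0.001,0,0,0,0.03,1],[0,0.001,0,0,0,0.055,1],[0,0.001,0,0,0,0.068,1],[0,0.001,0,0,0,0.073,1],[0,0.001,0,0,0,0.078,1],[0,0.001,0,0,0,0.083,1],[0,0.001,0,0,0,0.088,1],[0,0.001,0,0,0,0.093,1],[0,0.001,0,0,0,0.098,1],[0,0.001,0,0,0,0.103,1],[0,0.001,0,0,0,0.108,1],[0,0.001,0,0,0,0.113,1]]
  ]
}}

```text
time_s: 13.33
ee_pos: [0.528, 0.2493, 0.1165]
eef_rot: [-3.141, -0.002, -2.793]
force: [-2.5, -1.4, 9.9]
grip_width: 0.0002
```

Run:
```python
from h import *
s=cam("side");crop(s[0],210,70,160,120,5,"pics/s10.png")
o=get_obs();print(o["time_s"],o["ee_pos"],o["eef_rot"],o["force"],o["grip_width"])
```

```text
13.3833 [0.527936   0.24923852 0.11601232] [-3.14138049e+00 -2.74613707e-03 -2.79296359e+00] [-0.18719692 -0.43725437  6.9935351 ] 0.00042906159150652643
```

View pics/s10.png

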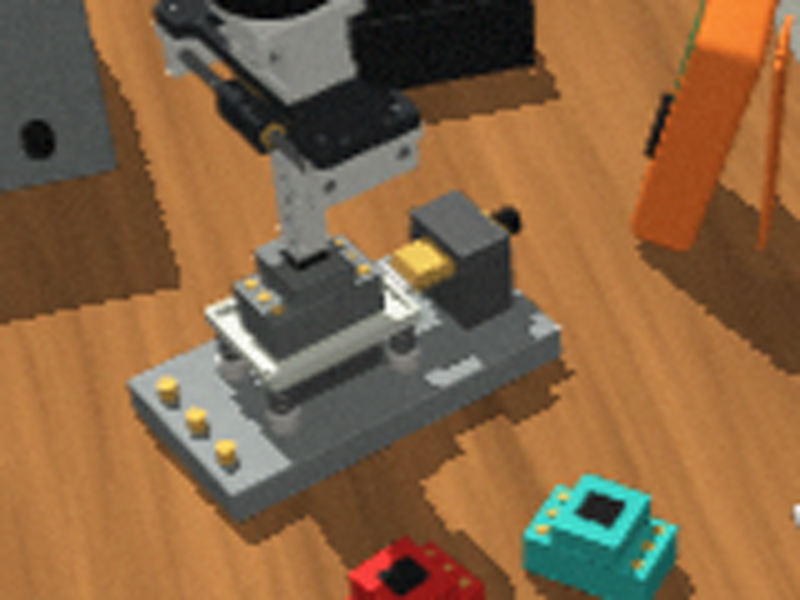

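Request:
{"op": "servo_tool", "data": {
  "moves": [
    [[0,0.001,0,0,0,0.005,1],[0,0.001,0,0,0,0.01,1],[0,0.001,0,0,0,0.015,1],[0,0.001,0,0,0,0.02,1],[0,0.001,0,0,0,0.0245,1],[0,0.001,0,0,0,0.0245,1],[0,0.001,0,0,0,0.0245,1],[0,0.001,0,0,0,0.0245,1],[0,0.001,0,0,0,0.0245,1]]
  ]
}}

```text
time_s: 14.13
ee_pos: [0.5281, 0.2493, 0.1044]
eef_rot: [-3.141, -0.004, -2.793]
force: [-2.8, -1.3, 7.4]
grip_width: 0.0003
```

Run:
```python
from h import *
s=cam("side");crop(s[0],210,70,160,120,5,"pics/s11.png")
o=get_obs();print(o["time_s"],o["ee_pos"],o["eef_rot"],o["force"],o["grip_width"])
```

```text
14.1833 [0.5280366  0.24930071 0.10441378] [-3.14138259 -0.00361541 -2.79290788] [-2.85945488 -0.55221697  6.66721583] 0.0004294194077552265
```

View pics/s11.png

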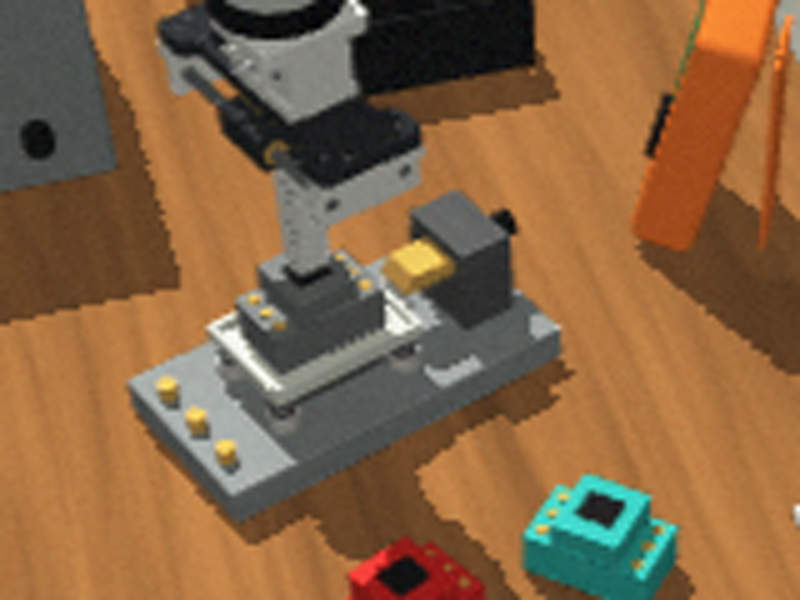

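The tray is down about 28.6 mm and the bolt has slid back out over the tongue. I'll hold a little longer, then let go.

Request:
{"op": "servo_tool", "data": {
  "moves": [
    [[0,0,0,0,0,0.001,1],[0,0,0,0,0,0.001,1],[0,0,0,0,0,0.001,1],[0,0,0,0,0,0.001,1],[0,0,0,0,0,-0.005,1],[0,0,0,0,0,-0.012,1],[0,0,0,0,0,-0.02,1],[0,0,0,0,0,-0.05,1],[0,0,0,0,0,-0.1,1],[0,0,0,0,0,-0.16,1],[0,0,0,0,0,-0.2,1],[0,0,0,0,0,-0.2,1]]
  ]
}}

```text
time_s: 15.18
ee_pos: [0.5297, 0.25, 0.209]
eef_rot: [-3.142, 0.003, -2.793]
force: [-0.3, -0.2, 0.3]
grip_width: 0.0001
```

Run:
```python
from h import *
s=cam("side");crop(s[0],210,70,160,120,5,"pics/s12.png")
w=cam("wrist");cv2.imwrite("pics/w12.png",w[0][:,:,::-1])
o=get_obs();print(o["time_s"],o["ee_pos"],o["force"],o["grip_width"])
```

```text
15.2833 [0.52847273 0.24944676 0.20455134] [0.16107617 0.12968859 0.23189412] 0.00041817592432505255
```

View pics/s12.png

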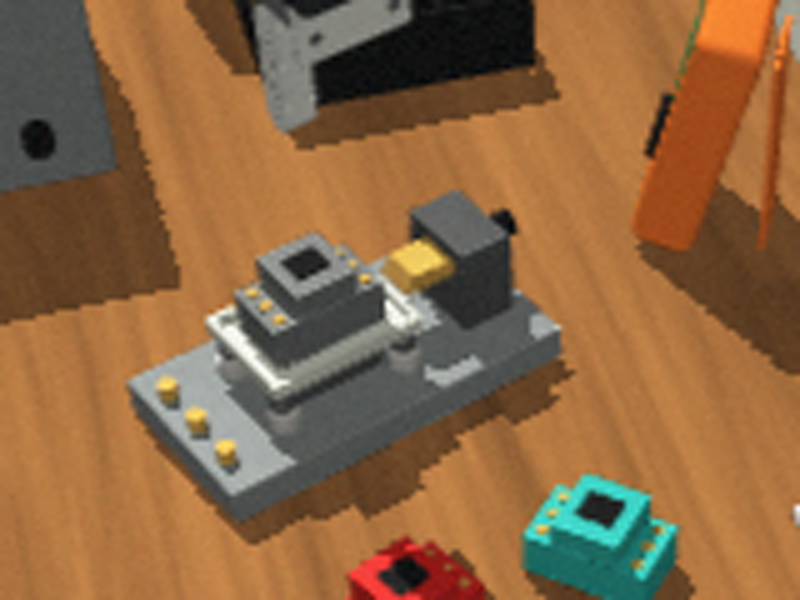

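View pics/w12.png

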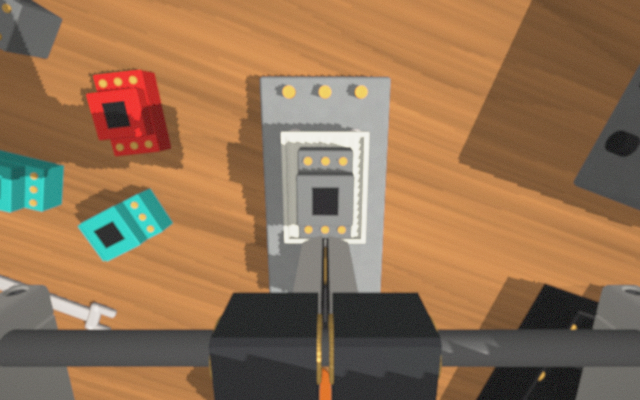

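The tray stays down under the bolt with the module upright and centred, and the gripper is about 95 mm clear of it. Handing in.

```bash
python3 -c "
from station import hand_in;print(hand_in())"
```

```text
the job is handed in; nothing more can be done
None
```

The grey module is upright in the jig, lengthwise in the tray and held down by the catch. I handed the job in at about 15.3 s; no verdict was reported.

- **Placing:** I set the module in the raised tray. A check showed it about 2.4 mm off-centre across the tray, so I regripped it and shifted it while the tray was still up. It then measured within about 0.5 mm of the tray's centre line.
- **Pressing:** I pressed the flat top with the fingers shut at about 30 mm/s, to a tray depth of about 28.6 mm judged from the tool height. I held it there for over half a second.
- **Last checks:** After letting go, the pictures showed the tray still down, the bolt out over the tongue and the module centred. The tool was well clear, with no contact force.
- **Disagreements:** The three cameras' position estimates differed by 2 to 6 mm; I averaged or bias-corrected them. The final tray depth (about 24 mm expected) was judged by eye, not measured.

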